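# Snap the filter line's flange clamp shut with the closing pliers

### The job

Take the closing pliers out of their stand, set their two grooved jaws over the two lugs on top of the open white clamp on the filter line, and squeeze the handles gently, with no more force than it takes, until the clamp clicks fully shut, keeping your fingers off the line. Then let the pliers spring open, lift them off and put them back upright in their slot in the stand, leaving the clamp shut and everything else on the bench alone.

Things in the scene. Friction and masses are not known exactly. Their poses are not given: they have to be found in the camera images.
- pliers_pivot (a point): middle of the pivot rivet of the closing pliers: scissor-like steel pliers 149 mm long, 14 mm thick, 0.16 kg, black bowed handles up, two jaws down, standing in the stand's slot. z up between the handles, x along the rivet (through the thickness), y across the handles. Frame of half a: it turns by half the closing angle when squeezed. Open, the jaws' lowest corners lie 59 mm under the pivot
- handle_a (a point): point inside the bowed handle of half a (y side of the pliers when they stand open), 4 mm in from its outer face, at the best height to grip, about 67 mm above the pivot; handles are 8 mm thick bars, 14 mm deep, and end about 13 mm higher
- handle_b (a point): the same point in the other handle (-y side of the pliers)
- shoe_a (a point): middle of the grooved pressing face on the jaw of half a (-y side), 50 mm below the pivot. The horizontal groove, 11 mm high between two ridges 2 mm proud, takes the barrel of a lug; the jaw ends 15 mm lower. This face sits on a set screw: it may really stand up to 4 mm further in or out than this point, so the handle travel for the click is not known beforehand
- shoe_b (a point): middle of the grooved pressing face on the other jaw (+y side); open, the faces are about 45 mm apart (41 to 49)
- pliers: the same pliers, origin and axes as pliers_pivot. A spring holds them open at a stop: handles 66 mm over their outsides, widest 72 mm above the pivot. Squeezing the handles closes the jaws; handles 36 mm over their outsides bring the jaws parallel. The spring pushes on each handle with 4 N when open, 8 N when nearly closed
- stand_slot (a point): place of the pliers' pivot when they stand in the stand, 69 mm above the bench. The stand is a fixed grey block 108 x 56 x 55 mm with a slot 86 mm long (its y), 18 mm wide (its x), 45 mm deep, with 3 mm chamfers; a marker stands in a hole beside it (-x side). The pliers stand with their y along the slot, either way round
- line: filter line, 4 kg, standing on the bench: metal base plate 215 x 84 mm, a horizontal pipe along its x 75 mm above the bench, with a white filter housing 55 mm thick on the -x side, a flanged joint with the clamp round it in the middle, a steel tube with a round gauge (top 145 mm above the bench) on the +x side. Origin on the bench under the clamp
- lug_a (a point): centre of the lug barrel on the -y half of the clamp: a white plastic ring 38 mm across, 14 mm wide, in two halves hinged at the bottom, loose on the flange so that it turns about 0.3 rad round the pipe and lines itself up. Each half's lug ends in a barrel along the pipe, 8 mm thick, 14 mm long, 30 mm above the pipe's axis. A sprung tongue on this lug snaps over a tooth on the other
- lug_b (a point): centre of the lug barrel on the +y half of the clamp; open, the two barrels' centres are about 24 mm apart, shut 16 mm
- clamp_b (a joint): opening of the clamp, rad: about 0.16 wide open, under 0.02 once clicked shut. Springy resistance grows as it closes, then below about 0.05 the tongue drops behind the tooth, the clamp jumps shut and stays shut by itself. The click takes about 15 to 20 N of squeeze on the handles, part of it for the pliers' own spring; more than 18 N on a lug of the clamp overstrains it
- tubes: bystander: white box of tube caps, 137 x 137 x 55 mm, behind the work; origin under its middle
- counter: bystander: grey tally counter, 60 x 94 x 50 mm, to the left
- snips: bystander: scissors with black handles lying behind the stand, 207 mm long
- tweezers: bystander: steel forceps, 122 mm, lying at the left
- glass: bystander: small glass beaker, 54 mm across, 68 mm tall, behind the line
- book: bystander: dark lab notebook, 210 x 152 x 16 mm, at the right
Mind the look-alikes: they are no part of the job. What is shaped like the pliers but blue is not meant.

How it is judged:
On the way, in this order (a step that is already met when the one before it is completed fails the run):
1. the pliers are lifted out of the stand (height (world z) of pliers_pivot above 0.125 m), for 0.1 s.
2. the clamp is clicked fully shut between the pliers' jaws (value of joint clamp_b below 0.025 rad and contact force between pliers and clamp_b above 1.5 N), for 0.2 s.
At the end, for the whole second after the job is handed in: the clamp is shut (opening under 0.025 rad) and the pliers stand at rest in their slot: pivot within 12 mm of its place across and not more than 6 mm above it, leaning less than 0.2 rad (value of joint clamp_b below 0.025 rad and horizontal distance between pliers_pivot and stand_slot below 0.012 m and z of pliers_pivot in the frame of stand_slot below 0.006 m and angle between pliers_pivot's own z axis and vertical below 0.2 rad and linear speed of pliers below 0.02 m/s); the robot touches nothing.
It fails at once if a clamp lug is overstrained: more than 18 N between the pliers and the moving half of the clamp (contact force between pliers and clamp_b above 18 N).
It fails at once if the fingers or the arm touch the filter line or its clamp (contact force between any of the fingers, the arm and line above 1 N).
It fails at once if a bystander is moved by more than 20 mm (distance of any of tubes, counter, snips, tweezers, glass, book from where it was at the start of the episode above 0.02 m).
It fails at once if the filter line is pushed along the bench by more than 15 mm (distance of line from where it was at the start of the episode above 0.015 m).
It also fails if it takes over 48 s, if anything falls off the work surface, if the arm or the gripper's body presses on something with over 40 N, if the wrist force passes 120 N, or if a joint passes its speed limit or range.

### The arm

A 6-joint arm with a two-finger parallel gripper is mounted at the origin on a cart in front of the work surface, level with it; the furniture and walls round the work are solid. World frame = base frame: x ahead of the robot, y to its left, z up, the work surface at z = 0. Lengths are in m, angles in rad, forces in N, time in s.
With the tool pointing down it reaches from about 0.375 to 0.9 m from the base axis. Payload 3.1 kg.
Tool frame: the origin (TCP) lies at the very end of the fingers, on their centre line; the grasp point (between the pads) lies 19 mm behind it; z points along the fingers, y is the line along which they close (so a half turn about z gives the same grasp; the last joint's range is limited). The gripper opens to 85 mm and grips with 20 to 120 N. Pads are 22 mm wide; open, the fingers measure 114 mm over their backs; the gripper's body (76 mm by 85 mm) begins 54 mm behind the grasp point. The pads swing forward as they close: fully open they stand 13 mm farther back than shut.
Start: joints at [1.071, 0.527, 1.433, -0, 1.181, -0.178], TCP at [0.197, 0.593, 0.231] pointing down, gripper open.
Joint ranges: [-3.08, 3.08], [-0.75, 2.2], [0.22, 2.44], [-1.43, 4.57], [0, 2.65], [-2.85, 2.85]. Speed limits (rad/s): [2.79, 2.79, 3.14, 3.14, 3.14, 3.14].

### API

Orientations are given as a unit quaternion [x, y, z, w].
In Python, from station import manip gives the robot as it stands.
- The arm moves only by the shell command python3 -m handwheel 'ROWS' [FORCE]. ROWS is JSON, a list of rows, each a list of 7 numbers: the shift along the world's x, y, z in mm, then the turn, a rotation vector about the world's x, y, z in degrees, then the opening, from 0 (shut) to 1 (fully open). A call has exactly 10 rows; each row shifts and turns the commanded pose from where the row before left it; what a row does not reach is not made up. A row lasts 1/8 s, in which the tool goes at most 62.5 mm and 10.7 degrees, less where a joint would pass 70% of its speed; a pose out of reach is approached as far as the arm can. A call is refused whole if a number of a shift passes 62.5 or a number of a turn 10.7, either way. A call with a gripper value outside its range is refused whole. The fingers move at their own pace and stop on an object; FORCE is the grip in N (left out, the last holds). Time passes only in rows, so rows that do not move let the fingers close, or fill a call up. It gives the time, the measured TCP pose, the force, the opening and the grip force at its end, in the units of the state.
- manip.sense(): the state, without advancing time (a new reading comes with each control period).
- manip.snapshot(name): name is "scene" or "side" or "wrist"; returns the picture (420x560x3 uint8, red, green, blue); there is no depth.
- manip.get_calibration(name): a dict with "K" (3x3 intrinsics, pixels), "rvec" (rotation vector, rad) and "tvec" (3), from world to camera coordinates, as OpenCV has them. Camera axes: x right, y down, z forward; pixel columns grow to the right and rows downward; lengths in m; the calibration is good to about 2 mm. The wrist camera is an equidistant fisheye: a pixel r from the principal point sees the ray r / f radians off the axis. A picture is of the moment at which its call begins: read the wrist's pose just before it. get_calibration takes no time and is no camera call; for the wrist camera it gives the pose at the moment of the call.
- manip.sign_off(): hands the job in; it is judged then, once.
The state is a dict: "t": time; "q": joint angles; "qd": joint speeds; "tau": joint torques, N m; "tcp_pos": TCP position; "tool_rot": TCP orientation; "force": force on the tool from outside, world axes, zero at the start; "ft_torque": the same for the moment, N m; "finger_gap": opening from 0.0 (shut) to 1.0 (fully open); "gripper_force": force on a finger pad.
Only numpy, scipy, OpenCV 4.12 (cv2) and the standard library are available. Lean on these libraries where they do the work, as an engineer would, in place of code of your own. Each camera call takes 0.05 s, during which the arm holds its last target. There are 200 camera calls.

## Working session

There is one attempt and no reset: what is moved stays moved. The work goes in short steps, Python scripts to look and compute and a shell command to move; the robot and the scene stay as the last step left them, time stands still between calls to the robot, and variables do not carry over. Pictures are saved under pics/ and viewed, at most 10 in all, crops included, and the job is handed in when it is done.

```bash
mkdir -p pics; cat > h.py <<'E'
import numpy as np, cv2
from station import manip
def cal(n):
    c=manip.get_calibration(n); return np.array(c["K"]),np.array(c["rvec"],float),np.array(c["tvec"],float).ravel()
def ray(n,u,v,c=None):
    K,r,t=c or cal(n); R=cv2.Rodrigues(r)[0]
    x=(u-K[0,2])/K[0,0]; y=(v-K[1,2])/K[1,1]
    if n=="wrist":
        th=np.hypot(x,y); d=np.array([np.sin(th)*x/max(th,1e-9),np.sin(th)*y/max(th,1e-9),np.cos(th)])
    else: d=np.array([x,y,1.])
    d=R.T@d; return -R.T@t,d/np.linalg.norm(d)
def plane(n,u,v,z,c=None):
    o,d=ray(n,u,v,c); return o+d*(z-o[2])/d[2]
def tri(*rs):
    A=np.zeros((3,3));b=np.zeros(3)
    for o,d in rs:
        P=np.eye(3)-np.outer(d,d);A+=P;b+=P@o
    p=np.linalg.solve(A,b); return p,[np.linalg.norm((np.eye(3)-np.outer(d,d))@(p-o)) for o,d in rs]
def proj(n,p,c=None):
    K,r,t=c or cal(n); X=cv2.Rodrigues(r)[0]@np.asarray(p,float)+t
    if n=="wrist":
        th=np.arctan2(np.hypot(X[0],X[1]),X[2]); s=th/np.hypot(X[0],X[1]); return np.array([K[0,0]*X[0]*s+K[0,2],K[1,1]*X[1]*s+K[1,2]])
    return np.array([K[0,0]*X[0]/X[2]+K[0,2],K[1,1]*X[1]/X[2]+K[1,2]])
def snap(n,f):
    im=manip.snapshot(n)[:,:,::-1].copy(); cv2.imwrite("pics/"+f,im); return im
E
python3 - <<'E'
from h import *
a=snap("scene","a_scene.png");b=snap("side","a_side.png");c=snap("wrist","a_wrist.png")
import pickle; pickle.dump(cal("wrist"),open("wc0.pkl","wb"))
s=manip.sense();print(s["t"],s["tcp_pos"],s["tool_rot"],s["finger_gap"])
for n in("scene","side","wrist"):
    K,r,t=cal(n);print(n,K.tolist(),(-cv2.Rodrigues(r)[0].T@t).round(3))
E
```

```text
0.15 [0.19678641 0.59263932 0.23055532] [ 1.59710756e-01  9.87163493e-01 -7.95050862e-04 -2.82898767e-04] 1.0027533497164365
scene [[468.6339983633242, 0.0, 279.44589986547084], [0.0, 468.6339983633242, 209.055760828048], [0.0, 0.0, 1.0]] [-0.345 -0.718  1.241]
side [[421.44510206389174, 0.0, 278.9924635323442], [0.0, 421.44510206389174, 209.63556291017318], [0.0, 0.0, 1.0]] [ 0.002 -1.008  1.021]
wrist [[325.19226210127806, 0.0, 279.14311621664], [0.0, 325.19226210127806, 205.71189288695115], [0.0, 0.0, 1.0]] [0.13  0.615 0.374]
```

View pics/a_scene.png

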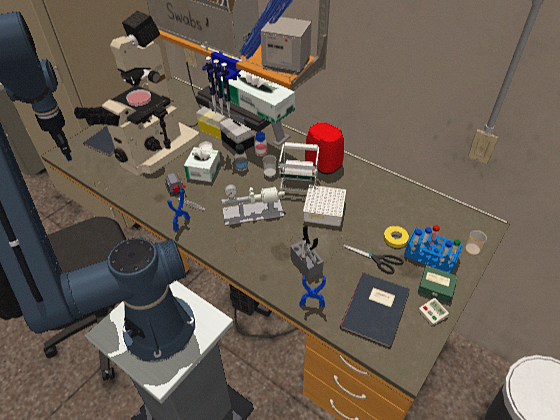

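View pics/a_side.png

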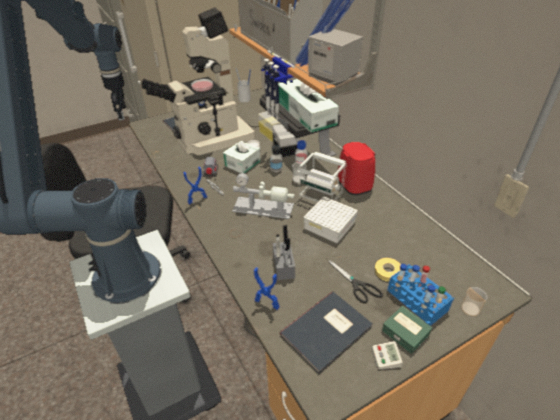

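The scene view (a_scene) shows the grey stand at about (306,258) with something black in it. The filter line is at (252,207), and blue plier shapes are at (178,212) and (313,291). In the side view (a_side) the stand is at (284,258) and the line at (264,200). The candidates are the two blue ones, which are excluded, and the black one in the stand. I'll confirm with an enlarged crop.

```bash
python3 - <<'E'
from h import *
a=cv2.imread("pics/a_scene.png");b=cv2.imread("pics/a_side.png")
def cr(i,x,y,w=80,h=60):return cv2.resize(i[y:y+h,x:x+w],(400,300),interpolation=cv2.INTER_CUBIC)
cv2.imwrite("pics/b.png",np.vstack([np.hstack([cr(a,270,220),cr(a,212,175)]),np.hstack([cr(b,245,220),cr(b,225,165)])]))
print("stand",tri(ray("scene",307,265),ray("side",284,265)),"line",tri(ray("scene",255,198),ray("side",267,190)))
print(plane("scene",307,250,.055),plane("side",284,250,.055))
E
```

```text
stand (array([ 0.44132159, -0.22970572,  0.0142801 ]), [np.float64(0.004090980416969523), np.float64(0.004090980416969444)]) line (array([0.53750159, 0.05900951, 0.07893225]), [np.float64(0.007588749274901692), np.float64(0.0075887492749018405)])
[ 0.46042352 -0.21443428  0.055     ] [ 0.45908623 -0.20349724  0.055     ]
```

View pics/b.png

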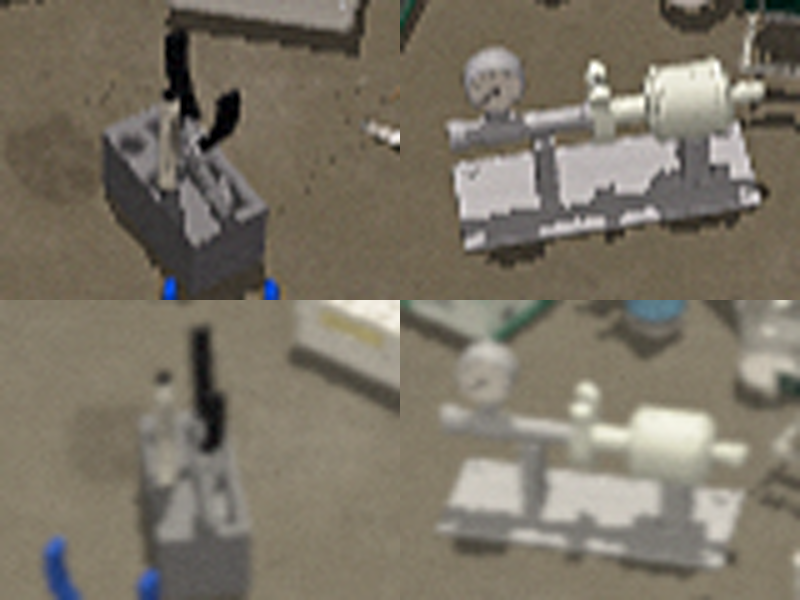

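The crop confirms that the black-handled pliers stand in the grey stand's slot, with the marker beside them. The look-alikes are both blue. The line's gauge (+x) end points to world +y. I'll move in for a wrist view of the line first.

```bash
python3 -m handwheel '[[22,-53,15,0,0,0,1],[22,-53,15,0,0,0,1],[22,-53,15,0,0,0,1],[22,-53,15,0,0,0,1],[22,-53,10,0,0,0,1],[22,-53,10,0,0,0,1],[22,-53,10,0,0,0,1],[22,-53,10,0,0,0,1],[22,-53,0,0,0,0,1],[22,-53,0,0,0,0,1]]'
python3 - <<'E'
from h import *
import pickle; c=cal("wrist"); w=snap("wrist","c_wrist.png"); pickle.dump(c,open("wc1.pkl","wb"))
s=manip.sense();print(s["t"],s["tcp_pos"],s["tool_rot"])
for p in([.5375,.059,.079],[.46,-.21,.055]):print(proj("wrist",p,c))
E
```

```text
t: 1.4
tcp_pos: [0.4174, 0.0613, 0.3315]
tool_rot: [0.16, 0.987, 0.0, 0.0]
force: [1.2, -0.1, -0.6]
finger_gap: 0.996
gripper_force: 0.0
1.45 [0.42114917 0.05501388 0.33168589] [ 0.16225008  0.98674241 -0.00279598  0.00255164]
[305.22457179 256.83732495]
[120.5043858  252.92459116]
```

View pics/c_wrist.png

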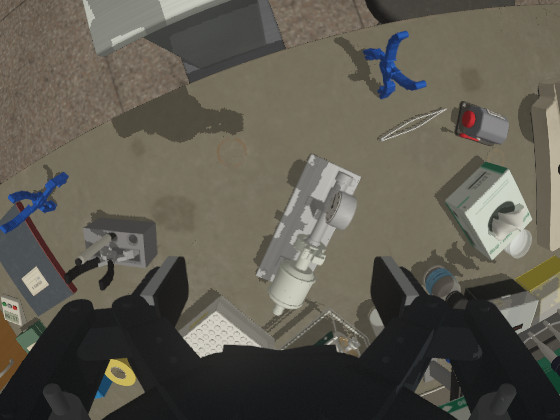

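The wrist view shows the line from (335,165), the gauge end, to (280,300), with the clamp lugs near (315,248). The stand with the black pliers is at (115,245). I'll enlarge both.

```bash
python3 - <<'E'
from h import *
w=cv2.imread("pics/c_wrist.png")
def cr(x,y,w_=80,h=100):return cv2.resize(w[y:y+h,x:x+w_],(400,500),interpolation=cv2.INTER_CUBIC)
cv2.imwrite("pics/d.png",np.hstack([cr(65,205),cr(275,205)]))
import pickle;c=pickle.load(open("wc1.pkl","rb"))
A=plane("wrist",312,154,.008,c);B=plane("wrist",257,275,.008,c);C=plane("wrist",358,178,.008,c)
print(A,B,C,np.linalg.norm(A-B),np.linalg.norm(A-C),"yaw",np.degrees(np.arctan2(*(A-B)[[1,0]])))
E
```

```text
[0.41934507 0.11148154 0.008     ] [ 0.57764335 -0.02895754  0.008     ] [0.47444494 0.16698848 0.008     ] 0.21161634855332045 0.07821135063199276 yaw 138.4211985691491
```

View pics/d.png

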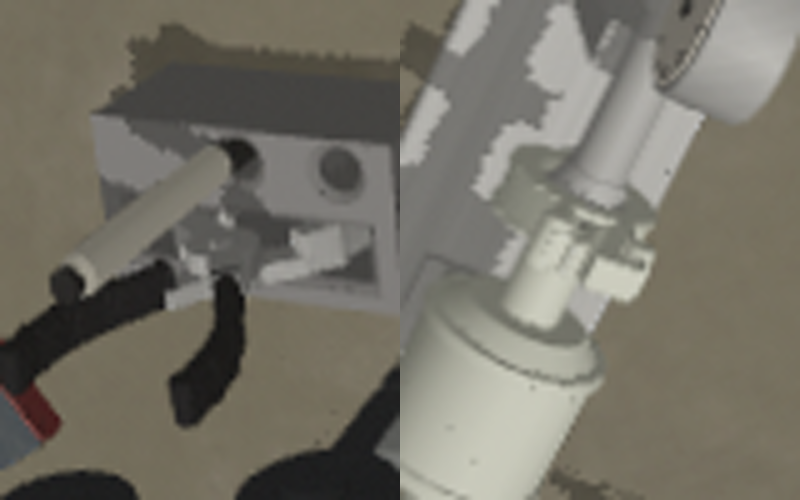

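The left crop shows the black pliers in the slot, which runs horizontally in the crop, with the marker and holes behind. The right crop shows the clamp, one lug barrel at about pixel (319,260). Next is a look from straight above the clamp.

```bash
python3 -m handwheel '[[34,-1,-6,0,0,0,1],[34,-1,-6,0,0,0,1],[34,-1,-6,0,0,0,1],[34,-1,-6,0,0,0,1],[33,-1,-6,0,0,0,1],[0,0,0,0,0,0,1],[0,0,0,0,0,0,1],[0,0,0,0,0,0,1],[0,0,0,0,0,0,1],[0,0,0,0,0,0,1]]'
python3 - <<'E'
from h import *
import pickle; 
c=pickle.load(open("wc1.pkl","rb"))
A=plane("wrist",65+92/5,205+115/5,.055,c);B=plane("wrist",65+395/5,205+150/5,.055,c);print("stand edge",A,B,np.degrees(np.arctan2(*(B-A)[[1,0]])))
c=cal("wrist"); w=snap("wrist","e_wrist.png"); pickle.dump(c,open("wc2.pkl","wb"))
p=proj("wrist",[.526,.069,.09],c);print(p); x,y=(p-[40,50]).astype(int);print(x,y)
q=proj("wrist",[.46,-.21,.07],c);print(q);x2,y2=(q-[40,50]).astype(int);x2=max(x2,0);print(x2,y2)
cr=lambda x,y:cv2.resize(w[y:y+100,x:x+80],(400,500),interpolation=cv2.INTER_CUBIC)
cv2.imwrite("pics/e.png",np.hstack([cr(x,y),cr(x2,y2)]))
E
```

```text
t: 2.7
tcp_pos: [0.5857, 0.0582, 0.3017]
tool_rot: [0.16, 0.987, -0.0, 0.0]
force: [-0.4, 0.0, 0.1]
finger_gap: 0.997
gripper_force: 0.0
stand edge [ 0.40285874 -0.25708617  0.055     ] [ 0.44512301 -0.15659303  0.055     ] 67.18990036213326
[270.68318314 124.21040952]
230 74
[ 62.13804585 154.69019769]
22 104
```

View pics/e.png

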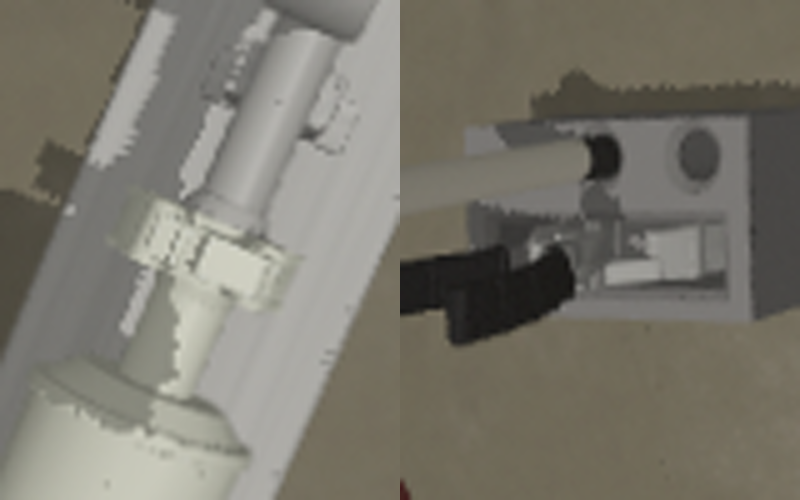

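The left crop shows the clamp ring from (120,220) to (295,290), across the pipe, with lugs on top. The right crop shows the slot, with the rivet around (590,240) and the handles rising toward the left. I'll zoom on the lugs and look at the stand from above.

```bash
python3 -m handwheel '[[-20,-45,0,0,0,0,1],[-20,-45,0,0,0,0,1],[-20,-45,0,0,0,0,1],[-20,-45,0,0,0,0,1],[-20,-45,0,0,0,0,1],[-5,-30,0,0,0,0,1],[0,0,0,0,0,0,1],[0,0,0,0,0,0,1],[0,0,0,0,0,0,1],[0,0,0,0,0,0,1]]'
python3 - <<'E'
from h import *
import pickle; 
c=cal("wrist"); w=snap("wrist","f_wrist.png"); pickle.dump(c,open("wc3.pkl","wb"))
q=proj("wrist",[.44,-.2,.1],c);print(q);x,y=(q-[40,50]).astype(int);x=max(0,x);y=max(0,y);print(x,y)
e=cv2.imread("pics/e_wrist.png")
cr=lambda w,x,y,a,b:cv2.resize(w[y:y+b,x:x+a],(400,500),interpolation=cv2.INTER_CUBIC)
cv2.imwrite("pics/f.png",np.hstack([cr(e,250,103,40,50),cr(w,x,y,80,100)]))
E
```

```text
t: 4.0
tcp_pos: [0.4813, -0.1959, 0.3014]
tool_rot: [0.159, 0.987, 0.0, -0.0]
force: [0.8, -0.5, 0.3]
finger_gap: 0.999
gripper_force: 0.0
[262.6432091  145.51471204]
222 95
```

View pics/f.png

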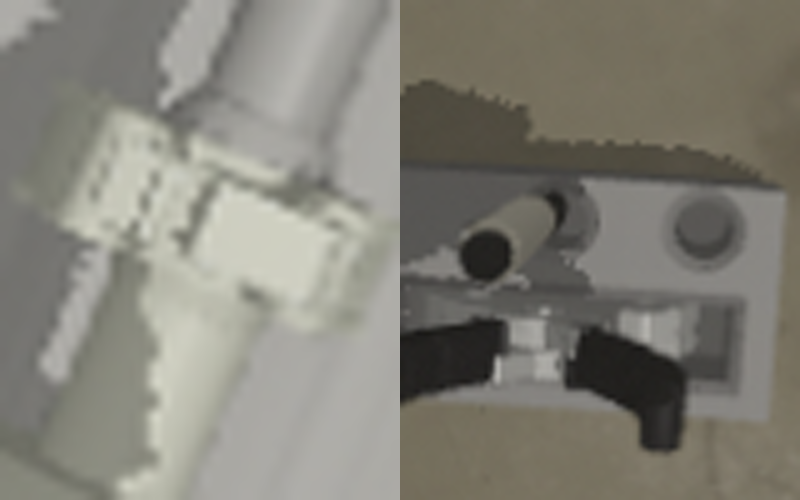

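In the clamp zoom the lug pair's outer edges run from about (85,170) to (345,280), centred at (215,225), which is full-image pixel (271.5,125.5). In the stand zoom the slot's right end is at (738,345), the stand's corner at (785,188), and the right handle's tip at about (665,440). Now I'll compute positions.

```bash
python3 - <<'E'
from h import *
import pickle
L=lambda k:pickle.load(open(f"wc{k}.pkl","rb"))
yaw=lambda a,b:np.degrees(np.arctan2(*(a-b)[[1,0]]))
c2=L(2);P=lambda u,v,z:plane("wrist",u,v,z,c2)
print("plate yaw",yaw(P(262,76,.008),P(231,145,.008)),yaw(P(310,119,.008),P(285,174,.008)))
m=P(271.5,125.5,.105);print("lugmid",m,"l",P(258.5,120,.105),"r",P(284.5,131,.105),np.linalg.norm(P(258.5,120,.105)-P(284.5,131,.105)), "pipe",P(250+30,103+6,.075),P(250+21.5,103+33,.075))
c3=L(3);Q=lambda u,v,z:plane("wrist",222+(u-400)/5,95+v/5,z,c3)
a,b=Q(785,188,.055),Q(400,165,.055);print("stand edge",a,b,yaw(a,b))
a2=Q(768,420,.055);print("corner2",a2,np.linalg.norm(a-a2))
d=(a-b)/np.linalg.norm(a-b); s=Q(738,345,.055); print("slot end",s,"slotc",s-d*.045, "stand centre",(a+a2)/2-d*.054)
print("pivotpix",Q(530,345,.069))
w=cv2.imread("pics/f_wrist.png").max(2); m=(w<45).astype(np.uint8)
n,lab,st,ce=cv2.connectedComponentsWithStats(m[110:240,150:320])
for i in range(1,n):
    if st[i,4]>25:print(st[i][:5]+[150,110,0,0,0],ce[i]+[150,110])
ys,xs=np.where(m[150:200,190:290]); 
for x in range(190,290,4):
    r=np.where(m[150:200,x])[0]; print(x,(r.min()+150,r.max()+150) if len(r) else None,end=" ")
E
```

```text
plate yaw 137.01523502124166 137.85086048909048
lugmid [0.52725916 0.06987246 0.105     ] l [0.5174604  0.05895444 0.105     ] r [0.53698213 0.0808442  0.105     ] 0.029330184406269368 pipe [0.51318758 0.08390861 0.075     ] [0.5393362  0.06509732 0.075     ]
stand edge [ 0.44210249 -0.15735408  0.055     ] [ 0.40712516 -0.24291665  0.055     ] 67.76563071627652
corner2 [ 0.49479821 -0.17850247  0.055     ] 0.05678110330965333
slot end [ 0.47487059 -0.17977665  0.055     ] slotc [ 0.45784276 -0.22143062  0.055     ] stand centre [ 0.44801696 -0.21791304  0.055     ]
pivotpix [ 0.45734015 -0.22564074  0.069     ]
[234 142  10   9  67] [238.79104478 145.85074627]
[209 159  33  22 396] [224.38131313 167.8459596 ]
[255 161  24  24 270] [267.3962963  170.21111111]
190 None 194 None 198 None 202 None 206 None 210 (np.int64(167), np.int64(180)) 214 (np.int64(165), np.int64(180)) 218 (np.int64(163), np.int64(176)) 222 (np.int64(162), np.int64(174)) 226 (np.int64(161), np.int64(172)) 230 (np.int64(161), np.int64(172)) 234 (np.int64(160), np.int64(171)) 238 (np.int64(150), np.int64(170)) 242 None 246 None 250 None 254 None 258 (np.int64(162), np.int64(171)) 262 (np.int64(162), np.int64(173)) 266 (np.int64(163), np.int64(175)) 270 (np.int64(164), np.int64(178)) 274 (np.int64(167), np.int64(175)) 278 (np.int64(169), np.int64(172)) 282 None 286 None
```

```bash
python3 - <<'E'
from h import *
import pickle
c3=pickle.load(open("wc3.pkl","rb"));c1=pickle.load(open("wc1.pkl","rb"))
print("marker",tri(ray("wrist",239.6,146,c3),ray("scene",303.6,239.5),ray("side",277.6,235.6)))
l=plane("wrist",211,174,.148,c3);r=plane("wrist",275,177,.148,c3);print(l,r,(l+r)/2,np.linalg.norm(l-r))
print("rtip",tri(ray("wrist",275,178,c3),ray("wrist",102,286,c1)),"ltip",tri(ray("wrist",211,174,c3),ray("wrist",67,278,c1)))
s=manip.sense();print(s["tcp_pos"],s["q"].round(2) if hasattr(s["q"],"round") else s["q"])
E
```

```text
marker (array([ 0.43010187, -0.21781592,  0.14238839]), [np.float64(0.0005925822713611379), np.float64(0.002262790338763676), np.float64(0.0018485805315122462)])
[ 0.44590193 -0.25098038  0.148     ] [ 0.4678902 -0.1948676  0.148    ] [ 0.45689607 -0.22292399  0.148     ] 0.06026713839469834
rtip (array([ 0.46868111, -0.19485542,  0.15097224]), [np.float64(0.0004387420610159381), np.float64(0.00043874206101587074)]) ltip (array([ 0.44617393, -0.25129156,  0.14669129]), [np.float64(0.00013774654061300787), np.float64(0.0001377465406130391)])
[ 0.48125819 -0.19601531  0.30133934] [-0.6   0.3   1.6   0.    1.23 -1.85]
```

Two views agree on the handle midpoint at (0.457,−0.223), slot yaw 68°. Now I'll approach and descend around the handles.

```bash
python3 -m handwheel '[[-12,-13,-5,0,0,-1.8,1],[-12,-14,-5,0,0,-1.8,1],[0,0,-25,0,0,0,1],[0,0,-30,0,0,0,1],[0,0,-30,0,0,0,1],[0,0,-30,0,0,0,1],[0,0,-30,0,0,0,1],[0,0,-20,0,0,0,1],[0,0,-10,0,0,0,1],[0,0,0,0,0,0,1]]' 20
python3 - <<'E'
from h import *
import pickle; 
c=cal("wrist"); w=snap("wrist","g_wrist.png"); pickle.dump(c,open("wc4.pkl","wb"))
s=manip.sense();print(s["tcp_pos"],s["force"])
E
```

```text
t: 5.3
tcp_pos: [0.4563, -0.2243, 0.1158]
tool_rot: [0.191, 0.982, 0.0, -0.001]
force: [0.5, -0.1, 0.2]
finger_gap: 1.001
gripper_force: 0.0
[ 0.45687739 -0.22449335  0.11648201] [ 0.21023941 -0.46897739  0.37391191]
```

View pics/g_wrist.png

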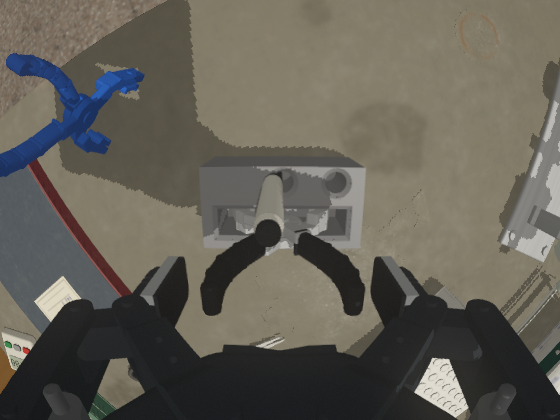

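The view shows both handles, at x=203 and x=363, centred between the pads at 187 and 373. Now I'll close lightly, just onto the spring.

```bash
python3 -m handwheel '[[0,0,0,0,0,0,0.9],[0,0,0,0,0,0,0.85],[0,0,0,0,0,0,0.8],[0,0,0,0,0,0,0.78],[0,0,0,0,0,0,0.77],[0,0,0,0,0,0,0.76],[0,0,0,0,0,0,0.75],[0,0,0,0,0,0,0.75],[0,0,0,0,0,0,0.75],[0,0,0,0,0,0,0.75]]' 20
```

```text
t: 6.6
tcp_pos: [0.4582, -0.2247, 0.1177]
tool_rot: [0.191, 0.982, -0.001, 0.002]
force: [0.3, -0.3, 8.9]
finger_gap: 0.756
gripper_force: 10.2
```

```bash
python3 -m handwheel '[[0,0,3,0,0,0,0.75],[0,0,7,0,0,0,0.75],[0,0,15,0,0,0,0.75],[0,0,20,0,0,0,0.75],[0,0,20,0,0,0,0.75],[0,0,20,0,0,0,0.75],[0,0,20,0,0,0,0.75],[0,0,15,0,0,0,0.75],[0,0,10,0,0,0,0.75],[0,0,0,0,0,0,0.75]]' 20
python3 - <<'E'
from h import *
import pickle; 
c=cal("wrist"); w=snap("wrist","h_wrist.png"); pickle.dump(c,open("wc5.pkl","wb"))
s=manip.sense();print(s["tcp_pos"],s["force"],s["gripper_force"])
cv2.imwrite("pics/h.png",cv2.resize(w[130:330,170:400],(690,600),interpolation=cv2.INTER_CUBIC))
E
```

```text
t: 7.85
tcp_pos: [0.4573, -0.2241, 0.2472]
tool_rot: [0.191, 0.982, -0.0, 0.001]
force: [1.0, 0.1, -2.2]
finger_gap: 0.752
gripper_force: 3.9
[ 0.45693818 -0.2238457   0.246502  ] [ 0.48796561  0.44339003 -2.55021575] 3.9090747173759155
```

View pics/h.png

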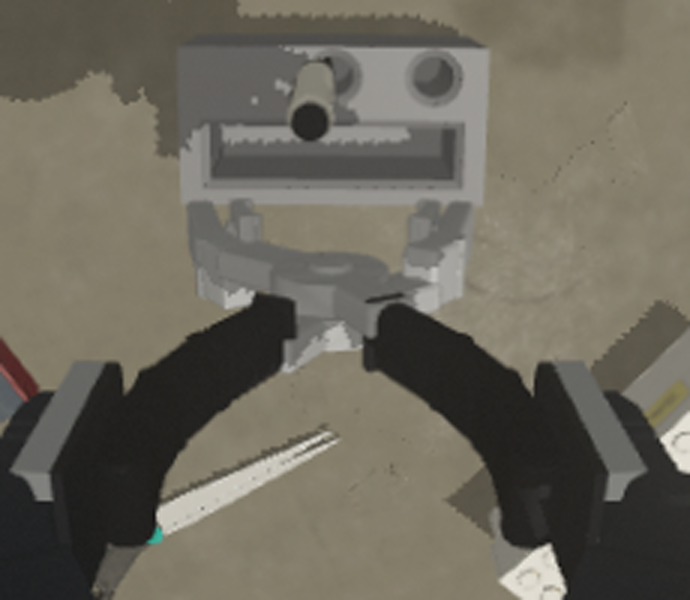

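The pliers are out of the stand. The view shows the rivet at crop (335,262), jaw tips at (205,205) and (455,205), and the empty slot centred at about (334,156). I'll compute the pivot height and lean in the tool frame.

```bash
cat >> h.py <<'E'
from scipy.spatial.transform import Rotation as R_
def toolplane(u,v,x0,c,s):
    "point where ray hits tool plane x=x0 (tool coords, m)"
    R=R_.from_quat(s["tool_rot"]).as_matrix(); o,d=ray("wrist",u,v,c); o=R.T@(o-s["tcp_pos"]);d=R.T@d
    return o+d*(x0-o[0])/d[0]
E
python3 - <<'E'
from h import *
import pickle; c=pickle.load(open("wc5.pkl","rb")); s=manip.sense()
f=lambda u,v:(170+u/3,130+v/3)
print("rivet",toolplane(*f(335,262),.007,c,s)*1e3)
for p in((205,205),(455,205)):print("jaw",toolplane(*f(*p),.007,c,s)*1e3)
for p in((130,540),(515,540)):print("handle top",toolplane(*f(*p),.007,c,s)*1e3)
print("slot",[plane("wrist",*f(*p),.055,c).round(4) for p in((334,156),(203,156),(465,156),(195,205),(483,205),(180,48),(490,48))])
R=R_.from_quat(s["tool_rot"]).as_matrix();print(R.round(3))
for p in([7,0,48],[7,26,107],[7,-26,107]):print(p,(proj("wrist",s["tcp_pos"]+R@(np.array(p)/1e3),c)-[170,130])*3)
E
```

```text
rivet [ 7.          1.99043657 48.83320723]
jaw [  7.         -30.81873038  95.36424488]
jaw [ 7.         32.95930456 95.43398835]
handle top [  7.         -21.89301337 -52.84064547]
handle top [  7.          21.65479008 -52.73390691]
slot [array([ 0.4585, -0.2216,  0.055 ]), array([ 0.4411, -0.2644,  0.055 ]), array([ 0.4757, -0.1786,  0.055 ]), array([ 0.4564, -0.2743,  0.055 ]), array([ 0.495 , -0.1786,  0.055 ]), array([ 0.4028, -0.2567,  0.055 ]), array([ 0.4429, -0.157 ,  0.055 ])]
[[-0.927  0.374  0.   ]
 [ 0.374  0.927 -0.   ]
 [-0.    -0.    -1.   ]]
[7, 0, 48] [325.41678441 263.24960609]
[7, 26, 107] [423.64735993 193.85892327]
[7, -26, 107] [228.2243434  193.81963408]
```

The rivet is 49 mm under the TCP and there is no lean. The slot centre is (0.4585,−0.2216). Moving above the clamp, turning −20.5°.

```bash
python3 -m handwheel '[[4,15,0,0,0,-1,0.75],[8,36,0,0,0,-2.5,0.75],[8,37,0,0,0,-2.5,0.75],[9,37,0,0,0,-2.5,0.75],[9,37,0,0,0,-2.5,0.75],[9,37,0,0,0,-2.5,0.75],[9,37,-5,0,0,-2.5,0.75],[9,37,-5,0,0,-2.5,0.75],[5,21,-5,0,0,-2,0.75],[0,0,-5,0,0,0,0.75]]' 20
python3 -m handwheel '[[0,0,0,0,0,0,0.75],[0,0,0,0,0,0,0.75],[0,0,0,0,0,0,0.75],[0,0,0,0,0,0,0.75],[0,0,0,0,0,0,0.75],[0,0,0,0,0,0,0.75],[0,0,0,0,0,0,0.75],[0,0,0,0,0,0,0.75],[0,0,0,0,0,0,0.75],[0,0,0,0,0,0,0.75]]'
python3 - <<'E'
from h import *
import pickle; 
c=cal("wrist"); w=snap("wrist","i_wrist.png"); pickle.dump(c,open("wc6.pkl","wb"))
s=manip.sense();print(s["tcp_pos"],s["force"],s["gripper_force"]);pickle.dump({k:s[k] for k in("tcp_pos","tool_rot")},open("s6.pkl","wb"))
cv2.imwrite("pics/i.png",cv2.resize(w[145:265,200:360],(800,600),interpolation=cv2.INTER_CUBIC))
E
```

```text
t: 9.15
tcp_pos: [0.5265, 0.0715, 0.2252]
tool_rot: [0.361, 0.933, -0.0, -0.001]
force: [-0.3, -0.7, -1.2]
finger_gap: 0.751
gripper_force: 3.9
t: 10.4
tcp_pos: [0.527, 0.0701, 0.2263]
tool_rot: [0.362, 0.932, -0.0, 0.0]
force: [0.1, -0.3, -2.0]
finger_gap: 0.751
gripper_force: 3.9
[0.52705059 0.07011659 0.22628925] [ 0.48192347  0.16351327 -1.68310755] 3.911509283061605
```

View pics/i.png

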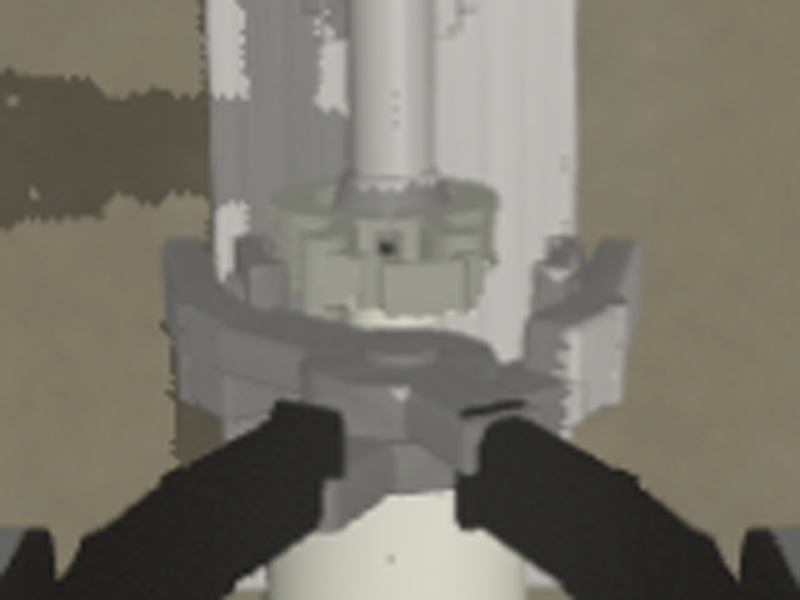

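The jaws straddle the lug pair with margin: jaw inner faces are at crop x≈283 and 530, lugs span about 300–490, and the pipe is vertical at x≈393. So the yaw is good. I'll check the along-pipe offset numerically.

```bash
python3 - <<'E'
from h import *
import pickle; c=pickle.load(open("wc6.pkl","rb")); s=pickle.load(open("s6.pkl","rb"))
R=R_.from_quat(s["tool_rot"]).as_matrix()
W=lambda p:s["tcp_pos"]+R@(np.array(p)/1e3)
cr=lambda q:((q-[200,145])*5).round(0)
for x in(7,-7):
  for y in(-16,-8,8,16):
    for z in(.101,.109):print(x,y,z,cr(proj("wrist",W([x,y,(s["tcp_pos"][2]-z)*1e3]),c)))
print("ring top near/far",[cr(proj("wrist",W([x,0,(s["tcp_pos"][2]-.094)*1e3]),c)) for x in(7,-7)])
print("pipe axis",[cr(proj("wrist",W([x,0,(s["tcp_pos"][2]-.075)*1e3]),c)) for x in(60,20)])
for p in((470,310),(497,260),(385,310),(300,255),(300,305)):
    q=plane("wrist",200+p[0]/5,145+p[1]/5,.109,c);print(p,(R.T@(q-s["tcp_pos"])*1e3).round(1))
E
```

```text
7 -16 0.101 [299. 227.]
7 -16 0.109 [297. 238.]
7 -8 0.101 [346. 227.]
7 -8 0.109 [345. 238.]
7 8 0.101 [441. 227.]
7 8 0.109 [442. 238.]
7 16 0.101 [488. 227.]
7 16 0.109 [490. 238.]
-7 -16 0.101 [301. 306.]
-7 -16 0.109 [298. 320.]
-7 -8 0.101 [347. 306.]
-7 -8 0.109 [346. 320.]
-7 8 0.101 [440. 306.]
-7 8 0.109 [441. 320.]
-7 16 0.101 [487. 306.]
-7 16 0.109 [489. 320.]
ring top near/far [array([394., 218.]), array([394., 295.])]
pipe axis [array([394., -92.]), array([394., 126.])]
(470, 310) [ -5.3  12.8 117.3]
(497, 260) [  3.3  17.1 117.3]
(385, 310) [ -5.3  -1.4 117.3]
(300, 255) [  4.2 -15.5 117.3]
(300, 305) [ -4.4 -15.6 117.3]
```

Predicted lug outlines (x 297–490, y 238–320) match the picture, so the pliers are centred to about 1 mm. Descending 20 mm.

```bash
python3 -m handwheel '[[0,0,-3,0,0,0,0.75],[0,0,-3,0,0,0,0.75],[0,0,-3,0,0,0,0.75],[0,0,-3,0,0,0,0.75],[0,0,-2,0,0,0,0.75],[0,0,-2,0,0,0,0.75],[0,0,-2,0,0,0,0.75],[0,0,-2,0,0,0,0.75],[0,0,0,0,0,0,0.75],[0,0,0,0,0,0,0.75]]' 20
cat > track.py <<'E'
from h import *
import sys,pickle
a=cv2.imread("pics/i_wrist.png"); w=snap("wrist",sys.argv[1]); c=cal("wrist"); s=manip.sense()
t=a[211:227,258:302]
m=cv2.matchTemplate(w[195:245,240:320],t,cv2.TM_CCOEFF_NORMED); _,v,_,(x,y)=cv2.minMaxLoc(m)
sub=lambda l,o,r:(l-r)/(2*(l-2*o+r))
dy=y+sub(m[y-1,x],m[y,x],m[y+1,x])+195-211; dx=x+sub(m[y,x-1],m[y,x],m[y,x+1])+240-258
p=toolplane(200+400/5+dx,145+345/5+dy,.007,c,s)*1e3; p0=toolplane(280,214,.007,c,s)*1e3
print("score %.2f dpx %.2f %.2f"%(v,dx,dy),"pivot tool",p.round(1),"ref",p0.round(1),"pivot z %.4f"%(s["tcp_pos"][2]-p[2]/1e3))
print(s["t"],s["tcp_pos"],np.round(s["force"],1),s["finger_gap"],s["gripper_force"])
E
python3 track.py j.png
```

```text
t: 11.7
tcp_pos: [0.5271, 0.0701, 0.2063]
tool_rot: [0.362, 0.932, 0.0, 0.0]
force: [-0.2, -0.2, -0.7]
finger_gap: 0.751
gripper_force: 3.9
score 0.95 dpx 0.10 -0.05 pivot tool [ 7.   1.  58.7] ref [ 7.   0.9 58.6] pivot z 0.1477
11.75 [0.52711824 0.07010189 0.20638886] [-0.5 -0.2 -1.2] 0.7506767774340927 3.9116585451120045
```

The rivet appears about 3 px higher than right after the lift, so the pliers may have slipped or swung. I'll quantify this by matching patches between the two pictures.

```bash
python3 - <<'E'
from h import *
import pickle
g=lambda f:cv2.imread("pics/"+f)
h,i,j=g("h_wrist.png"),g("i_wrist.png"),g("j.png")
def sh(A,B,x,y,w,hh,r=12):
    t=A[y:y+hh,x:x+w];m=cv2.matchTemplate(B[y-r:y+hh+r,x-r:x+w+r],t,cv2.TM_CCOEFF_NORMED);_,v,_,l=cv2.minMaxLoc(m);return round(v,2),l[0]-r,l[1]-r
# patches in h (pixels): rivet, left jaw, right jaw, left handle root, right handle root, handle mid L/R, handle top L/R
for n,p in dict(rivet=(262,208,42,16),ljaw=(230,196,30,30),rjaw=(302,196,28,28),lhr=(245,226,30,18),rhr=(290,228,28,18),lhm=(218,245,25,25),rhm=(318,245,25,25),ltop=(205,290,25,28),rtop=(333,290,25,28)).items():
    print(n,p,"h->i",sh(h,i,*p),"i->j",sh(i,j,*p))
for k,sf in((6,"s6.pkl"),):
    s=pickle.load(open(sf,"rb"));K,r,t=pickle.load(open(f"wc{k}.pkl","rb"));Rt=R_.from_quat(s["tool_rot"]).as_matrix();Rc=cv2.Rodrigues(r)[0]
    print((Rt.T@(-Rc.T@t-s["tcp_pos"])*1e3).round(1),(Rc@Rt).round(3).tolist())
c=pickle.load(open("wc6.pkl","rb"))
for x,z in((7,49),(7,55),(7,59),(11,49)):print(x,z,proj("wrist",s["tcp_pos"]+Rt@(np.array([x,0,z])/1e3),c).round(1))
E
```

```text
rivet (262, 208, 42, 16) h->i (0.87, 0, -3) i->j (0.91, 0, 0)
ljaw (230, 196, 30, 30) h->i (0.59, 0, -4) i->j (0.82, 0, 0)
rjaw (302, 196, 28, 28) h->i (0.64, 1, -4) i->j (0.98, 0, 0)
lhr (245, 226, 30, 18) h->i (0.94, 0, -2) i->j (1.0, 0, 0)
rhr (290, 228, 28, 18) h->i (0.95, 0, -3) i->j (0.98, 0, 0)
lhm (218, 245, 25, 25) h->i (1.0, -1, -1) i->j (1.0, 0, 0)
rhm (318, 245, 25, 25) h->i (0.99, 1, -1) i->j (1.0, 0, 0)
ltop (205, 290, 25, 28) h->i (0.87, 0, -1) i->j (0.98, 0, 0)
rtop (333, 290, 25, 28) h->i (0.74, 0, 0) i->j (0.92, 0, 0)
[  70.5    0.3 -143.4] [[0.0, 1.0, -0.0], [-0.961, 0.0, -0.275], [-0.275, 0.0, 0.961]]
7 49 [278.6 218.6]
7 55 [278.6 215.7]
7 59 [278.6 213.8]
11 49 [278.6 212.5]
```

The shift grows from 0 px at the handle tops to 4 px at the jaws. That is a swing of about 1.6° about the pad axis, not a slip, so pivot z stays at about 0.1575. I'll tilt the tool −1.6° about its y to straighten it, then begin closing slowly with a compensating rise.

```bash
python3 -m handwheel '[[0,0,0,-0.5,-0.6,0,0.75],[0,0,0,-0.6,-0.6,0,0.75],[0,0,0,0,0,0,0.74],[0,0,0.5,0,0,0,0.73],[0,0,0.5,0,0,0,0.72],[0,0,0.5,0,0,0,0.71],[0,0,0.5,0,0,0,0.70],[0,0,0.5,0,0,0,0.69],[0,0,0.5,0,0,0,0.68],[0,0,0,0,0,0,0.68]]' 20
python3 track.py k.png
```

```text
t: 13.0
tcp_pos: [0.5271, 0.0701, 0.2093]
tool_rot: [0.362, 0.932, -0.005, 0.013]
force: [0.3, -0.5, -1.6]
finger_gap: 0.681
gripper_force: 4.5
score 0.93 dpx -0.74 -1.74 pivot tool [ 7.   0.4 62.4] ref [ 7.   0.9 58.5] pivot z 0.1469
13.05 [0.52704779 0.0700897  0.20931701] [ 0.5 -0.6 -2.1] 0.6826179287578382 4.48641214548843
```

```bash
python3 -m handwheel '[[0,0,0.4,0,0,0,0.675],[0,0,0.4,0,0,0,0.67],[0,0,0.3,0,0,0,0.665],[0,0,0.3,0,0,0,0.66],[0,0,0.3,0,0,0,0.655],[0,0,0.3,0,0,0,0.65],[0,0,0.3,0,0,0,0.645],[0,0,0.3,0,0,0,0.64],[0,0,0,0,0,0,0.635],[0,0,0,0,0,0,0.635]]' 20
python3 track.py l.png
```

```text
t: 14.3
tcp_pos: [0.5269, 0.0701, 0.2118]
tool_rot: [0.362, 0.932, -0.005, 0.013]
force: [0.5, -0.1, -1.8]
finger_gap: 0.633
gripper_force: 5.0
score 0.90 dpx -0.37 -2.35 pivot tool [ 7.   0.7 63.7] ref [ 7.   0.9 58.5] pivot z 0.1482
14.35 [0.52693855 0.07006451 0.21187546] [-0.3  0.5 -1.8] 0.6353502687431236 5.014786727697356
```

```bash
python3 -m handwheel '[[0,0,0.3,0,0,0,0.63],[0,0,0.3,0,0,0,0.625],[0,0,0.3,0,0,0,0.62],[0,0,0.3,0,0,0,0.615],[0,0,0.2,0,0,0,0.61],[0,0,0.2,0,0,0,0.605],[0,0,0.2,0,0,0,0.60],[0,0,0.2,0,0,0,0.595],[0,0,0,0,0,0,0.59],[0,0,0,0,0,0,0.59]]' 20
python3 track.py m.png
```

```text
t: 15.6
tcp_pos: [0.5271, 0.0701, 0.2139]
tool_rot: [0.362, 0.932, -0.005, 0.013]
force: [-1.8, -1.3, -2.0]
finger_gap: 0.587
gripper_force: 5.7
score 0.83 dpx -1.03 -3.32 pivot tool [ 7.   0.2 66. ] ref [ 7.   0.9 58.5] pivot z 0.1479
15.65 [0.52705073 0.07009056 0.21392022] [-1.6 -1.1 -1.6] 0.590253431379385 5.662585481040878
```

```bash
python3 -m handwheel '[[0,0,0.3,0,0,0,0.585],[0,0,0.2,0,0,0,0.58],[0,0,0.3,0,0,0,0.575],[0,0,0.2,0,0,0,0.57],[0,0,0.3,0,0,0,0.565],[0,0,0.2,0,0,0,0.56],[0,0,0.3,0,0,0,0.555],[0,0,0.2,0,0,0,0.55],[0,0,0,0,0,0,0.55],[0,0,0,0,0,0,0.55]]' 20
python3 track.py n.png
```

```text
t: 16.9
tcp_pos: [0.5271, 0.0702, 0.2158]
tool_rot: [0.362, 0.932, -0.005, 0.013]
force: [0.8, -0.6, -3.5]
finger_gap: 0.553
gripper_force: 6.7
score 0.76 dpx -1.94 -4.05 pivot tool [ 7.  -0.4 67.7] ref [ 7.   0.9 58.5] pivot z 0.1482
16.95 [0.52709767 0.07017997 0.21584567] [ 0.4  0.7 -3.4] 0.5514721807085913 6.6405437886714935
```

```bash
python3 -m handwheel '[[0,0,0,0,0,0,0.546],[0,0,0,0,0,0,0.542],[0,0,0.2,0,0,0,0.538],[0,0,0.2,0,0,0,0.534],[0,0,0.2,0,0,0,0.53],[0,0,0.2,0,0,0,0.526],[0,0,0.2,0,0,0,0.522],[0,0,0.2,0,0,0,0.518],[0,0,0,0,0,0,0.515],[0,0,0,0,0,0,0.515]]' 20
python3 track.py o.png
```

```text
t: 18.2
tcp_pos: [0.5272, 0.0701, 0.2172]
tool_rot: [0.362, 0.932, -0.005, 0.013]
force: [1.0, 1.4, -3.0]
finger_gap: 0.515
gripper_force: 9.2
score 0.69 dpx -2.35 -4.92 pivot tool [ 7.  -0.7 69.8] ref [ 7.   0.9 58.6] pivot z 0.1474
18.25 [0.52715804 0.07012538 0.21720998] [ 1.2  0.5 -2.2] 0.51942729293929 9.206827621892444
```

```bash
python3 -m handwheel '[[0,0,0,0,0,0,0.512],[0,0,0.2,0,0,0,0.509],[0,0,0.2,0,0,0,0.506],[0,0,0.1,0,0,0,0.503],[0,0,0.2,0,0,0,0.5],[0,0,0.1,0,0,0,0.497],[0,0,0.2,0,0,0,0.494],[0,0,0.1,0,0,0,0.491],[0,0,0,0,0,0,0.488],[0,0,0,0,0,0,0.488]]' 20
```

```text
t: 19.5
tcp_pos: [0.5271, 0.0701, 0.2183]
tool_rot: [0.362, 0.932, -0.005, 0.013]
force: [1.0, 0.2, -1.0]
finger_gap: 0.49
gripper_force: 9.2
```

```bash
python3 -m handwheel '[[0,0,0.1,0,0,0,0.486],[0,0,0.2,0,0,0,0.483],[0,0,0.2,0,0,0,0.48],[0,0,0.2,0,0,0,0.477],[0,0,0.2,0,0,0,0.474],[0,0,0.1,0,0,0,0.471],[0,0,0.2,0,0,0,0.468],[0,0,0.1,0,0,0,0.465],[0,0,0,0,0,0,0.462],[0,0,0,0,0,0,0.462]]' 20
```

```text
t: 20.75
tcp_pos: [0.527, 0.0701, 0.2195]
tool_rot: [0.362, 0.932, -0.005, 0.013]
force: [0.7, 0.4, -1.4]
finger_gap: 0.465
gripper_force: 8.6
```

```bash
python3 -m handwheel '[[0,0,0.1,0,0,0,0.46],[0,0,0.1,0,0,0,0.457],[0,0,0.1,0,0,0,0.454],[0,0,0.1,0,0,0,0.451],[0,0,0.1,0,0,0,0.448],[0,0,0.1,0,0,0,0.445],[0,0,0.1,0,0,0,0.442],[0,0,0.1,0,0,0,0.439],[0,0,0,0,0,0,0.436],[0,0,0,0,0,0,0.436]]' 20
python3 track.py p.png
python3 - <<'E'
from h import *
# brightness profiles across jaws/lugs row by row: i (open) vs p
for f in("n.png","p.png"):
    w=cv2.cvtColor(cv2.imread("pics/"+f),cv2.COLOR_BGR2GRAY)
    for y in (192,196,200,204): print(f,y,w[y,228:332:2].tolist())
E
```

```text
t: 22.0
tcp_pos: [0.527, 0.0701, 0.2202]
tool_rot: [0.362, 0.932, -0.005, 0.013]
force: [1.0, 0.8, -4.2]
finger_gap: 0.439
gripper_force: 17.5
score 0.59 dpx 4.56 11.39 pivot tool [ 7.   3.5 36.2] ref [ 7.   0.9 58.4] pivot z 0.1840
22.05 [0.52694142 0.07014088 0.22017734] [ 1.5  1.9 -5.3] 0.4469073588799462 17.518495365948183
n.png 192 [119, 119, 120, 121, 122, 120, 110, 155, 99, 99, 100, 99, 129, 125, 116, 101, 102, 119, 136, 134, 140, 138, 124, 153, 143, 85, 115, 142, 148, 124, 125, 132, 152, 150, 151, 143, 113, 109, 103, 116, 176, 99, 100, 101, 108, 122, 123, 122, 122, 120, 121, 121]
n.png 196 [119, 119, 119, 121, 122, 122, 119, 154, 99, 100, 100, 100, 120, 115, 109, 128, 125, 122, 122, 148, 151, 150, 146, 141, 134, 142, 135, 142, 148, 122, 121, 131, 134, 124, 128, 139, 142, 130, 126, 123, 100, 100, 101, 103, 110, 122, 122, 122, 122, 121, 120, 120]
n.png 200 [121, 120, 120, 121, 121, 119, 117, 106, 101, 101, 101, 102, 103, 127, 124, 125, 125, 121, 122, 148, 153, 152, 148, 152, 145, 142, 131, 217, 217, 214, 151, 151, 151, 151, 145, 130, 124, 122, 125, 116, 104, 102, 102, 103, 103,
[... 678 characters left out ...]
 127, 125, 126, 132, 150, 150, 129, 188, 196, 204, 192, 149, 149, 150, 151, 140, 122, 131, 127, 127, 113, 100, 102, 103, 103, 118, 123, 124, 123, 123, 123, 121, 121]
p.png 200 [122, 121, 122, 122, 121, 93, 94, 108, 185, 180, 107, 110, 103, 102, 102, 103, 107, 134, 118, 126, 125, 126, 132, 151, 149, 129, 219, 193, 218, 167, 153, 153, 153, 152, 138, 115, 124, 127, 127, 106, 103, 102, 103, 104, 130, 134, 123, 121, 121, 122, 121, 121]
p.png 204 [120, 121, 119, 84, 93, 83, 84, 94, 130, 131, 106, 106, 109, 109, 102, 101, 101, 101, 101, 102, 102, 103, 106, 121, 139, 132, 152, 151, 152, 152, 152, 153, 153, 152, 141, 114, 119, 143, 155, 152, 149, 143, 143, 150, 151, 147, 122, 121, 121, 122, 122, 122]
```

The grip has risen to 17.5 N, so both jaws are on the lugs. From here I'll go in very small steps with no more rise.

```bash
python3 -m handwheel '[[0,0,-0.2,0,0,0,0.435],[0,0,-0.2,0,0,0,0.434],[0,0,0,0,0,0,0.433],[0,0,0,0,0,0,0.432],[0,0,0,0,0,0,0.431],[0,0,0,0,0,0,0.43],[0,0,0,0,0,0,0.43],[0,0,0,0,0,0,0.43],[0,0,0,0,0,0,0.43],[0,0,0,0,0,0,0.43]]' 20
```

```text
t: 23.3
tcp_pos: [0.5272, 0.0701, 0.2201]
tool_rot: [0.362, 0.932, -0.005, 0.013]
force: [2.4, 1.4, -0.4]
finger_gap: 0.434
gripper_force: 19.6
```

```bash
python3 - <<'E'
from h import *
snap("wrist","q.png")
for f in("i_wrist.png","j.png","l.png","m.png","n.png","o.png","p.png","q.png"):
    w=cv2.cvtColor(cv2.imread("pics/"+f),cv2.COLOR_BGR2GRAY)[184:204,262:306]
    ys,xs=np.where(w<95);print(f,"min",w.min(),"n<95",len(ys),(xs.mean()+262,ys.mean()+184) if len(ys) else "")
for f in("j.png","o.png","q.png"):
    w=cv2.cvtColor(cv2.imread("pics/"+f),cv2.COLOR_BGR2GRAY)
    print(f); print(w[184:206:2,252:314:2])
E
```

```text
i_wrist.png min 59 n<95 6 (np.float64(277.0), np.float64(194.5))
j.png min 46 n<95 6 (np.float64(277.0), np.float64(199.5))
l.png min 59 n<95 6 (np.float64(277.0), np.float64(194.5))
m.png min 48 n<95 5 (np.float64(277.8), np.float64(193.6))
n.png min 54 n<95 4 (np.float64(278.25), np.float64(193.0))
o.png min 102 n<95 0 
p.png min 102 n<95 0 
q.png min 102 n<95 0 
j.png
[[130 129 125 126 127 127 126 124 104 110 116 120 126 126 178 160 153 147
  144 167 179 184 182 183 188 186 185 184 185 184 185]
 [130 129 122 122 122 122 126 121 110 116 123 127 131 134 159 180 174 157
  110 124 122 125 134 162 188 187 184 183 185 183 184]
 [123 122 121 121 121 129 138 110 113 121 126 130 134 137 133 163 132 130
  111 116 121 122 123 123 145 187 185 183 185 184 185]
 [126 121 121 121 120 129 135 106 117 122 127 131 135 137 135 131 126 121
  115 115 123 123 122 122 136 187 185 183 185 183 184]
 [116 122 123 122 121 121 121 120 121 122 124 125 135 133 125 124 123 122
  122 122 124 130 136 128 159 187 184 183 179 137 136]
 [107 117 134 144 143 141 137 124 122 136 140 140 139 141 139 145 140 123
  122 1
[... 2845 characters left out ...]
  143 128 135 125 141 129 159 130 127 102  98 102 102]
 [100 102 102  99  99 119 123 126 126 128 126 151 147 126 204 205 208 151
  150 152 152 153 136 117 124 127 127 117 100 102 103]
 [101 102 103 102 111 127 127 125 126 119 127 152 148 128 218 219 219 215
  153 153 153 153 136 116 125 128 126 122 102 102 103]
 [103 103 101 103 104 121 129 124 126 120 126 151 148 136 218 194 206 218
  202 153 153 153 126 117 125 127 122 105 104 104 103]
 [108 104 103 103 101 102 102 102 103 111 122 151 148 136 167 153 153 161
  153 152 153 153 132 117 126 117 105 103 107 107 110]
 [105 110 104 100 100 102 101 103 103 102 103 114 120 131 153 152 152 152
  152 152 152 152 137 118 124 145 159 156 153 151 151]]
```

The history (9.2 → 8.6 N, then a stiff rise at gap 0.447) suggests the clamp clicked and is now hard shut. To verify, I'll relax the jaws slightly and measure the cream-coloured lug width from the images.

```bash
python3 -m handwheel '[[0,0,0,0,0,0,0.44],[0,0,0,0,0,0,0.45],[0,0,-0.2,0,0,0,0.46],[0,0,-0.2,0,0,0,0.47],[0,0,-0.2,0,0,0,0.48],[0,0,-0.2,0,0,0,0.49],[0,0,-0.2,0,0,0,0.5],[0,0,-0.3,0,0,0,0.51],[0,0,-0.3,0,0,0,0.52],[0,0,-0.3,0,0,0,0.53]]' 20
python3 - <<'E'
from h import *
snap("wrist","r.png")
for f in("j.png","m.png","n.png","o.png","p.png","q.png","r.png"):
    w=cv2.imread("pics/"+f).astype(int); d=w[:,:,2]-w[:,:,0]; o=[]
    for y in range(188,206,2):
        xs=np.where(d[y,248:320]>14)[0]+248; o.append((y,int(xs.min()),int(xs.max()),len(xs)) if len(xs) else (y,))
    print(f,o)
w=cv2.imread("pics/r.png").astype(int);d=w[:,:,2]-w[:,:,0];print(d[196,240:324:2])
E
```

```text
t: 24.6
tcp_pos: [0.527, 0.0701, 0.218]
tool_rot: [0.362, 0.932, -0.005, 0.013]
force: [-0.4, 0.3, -1.3]
finger_gap: 0.531
gripper_force: 6.2
j.png [(188, 317, 319, 3), (190, 317, 319, 3), (192, 317, 319, 3), (194, 317, 318, 2), (196, 317, 318, 2), (198,), (200,), (202,), (204,)]
m.png [(188, 317, 319, 3), (190, 319, 319, 1), (192,), (194, 319, 319, 1), (196, 319, 319, 1), (198, 319, 319, 1), (200,), (202,), (204,)]
n.png [(188, 316, 319, 4), (190, 317, 319, 3), (192, 318, 319, 2), (194, 318, 319, 2), (196, 318, 319, 2), (198, 318, 319, 2), (200, 319, 319, 1), (202, 319, 319, 1), (204,)]
o.png [(188, 316, 319, 4), (190, 317, 319, 3), (192, 317, 319, 3), (194, 317, 319, 3), (196, 317, 319, 3), (198, 318, 319, 2), (200, 319, 319, 1), (202,), (204,)]
p.png [(188, 316, 319, 4), (190, 316, 319, 4), (192, 316, 319, 4), (194, 316, 319, 4), (196, 317, 319, 3), (198, 318, 319, 2), (200, 319, 319, 1), (202, 319, 319, 1), (204, 319, 319, 1)]
q.png [(188, 316, 319, 4), (190, 316, 319, 4), (192, 316, 319, 4), (194, 316, 319, 4), (196, 317, 319, 3), (198, 319, 319, 1), (200, 319, 319, 1), (202, 319, 319, 1), (204, 319, 319, 1)]
r.png [(188, 316, 319, 4), (190, 319, 319, 1), (192,), (194,), (196,), (198,), (200,), (202,), (204,)]
[22  7  6  5  5  5  3  4  8  7  5  5  5  4  8 10 11 11 11 11 10 11 12 12
 12 11 12 11 10 12  9  5  5  6  5  4  4  4  4  4 21 26]
```

```bash
python3 - <<'E'
from h import *
for f in("i_wrist.png","j.png","m.png","n.png","o.png","p.png","q.png","r.png"):
    w=cv2.GaussianBlur(cv2.imread("pics/"+f),(0,0),.7).astype(int); d=w[:,:,2]-w[:,:,0]; o=[]
    for y in range(192,206,2):
        xs=np.where(d[y,250:312]>7)[0]+250; o.append((y,int(xs.min()),int(xs.max()),int(xs.max()-xs.min())) if len(xs) else (y,))
    print(f,o)
for f in("j.png","r.png"):
    w=cv2.cvtColor(cv2.imread("pics/"+f),cv2.COLOR_BGR2GRAY);print(f);print(w[186:206,254:310:2])
E
```

```text
i_wrist.png [(192, 255, 298, 43), (194, 255, 298, 43), (196, 255, 298, 43), (198, 257, 299, 42), (200, 257, 298, 41), (202, 258, 296, 38), (204, 260, 296, 36)]
j.png [(192, 253, 299, 46), (194, 254, 299, 45), (196, 255, 300, 45), (198, 257, 300, 43), (200, 258, 300, 42), (202, 257, 300, 43), (204, 257, 300, 43)]
m.png [(192, 261, 299, 38), (194, 262, 299, 37), (196, 263, 299, 36), (198, 263, 299, 36), (200, 263, 299, 36), (202, 263, 298, 35), (204, 263, 298, 35)]
n.png [(192, 254, 299, 45), (194, 254, 299, 45), (196, 253, 298, 45), (198, 265, 298, 33), (200, 265, 298, 33), (202, 265, 298, 33), (204, 265, 298, 33)]
o.png [(192, 255, 299, 44), (194, 255, 298, 43), (196, 256, 298, 42), (198, 267, 298, 31), (200, 267, 298, 31), (202, 267, 298, 31), (204, 269, 298, 29)]
p.png [(192, 261, 298, 37), (194, 261, 298, 37), (196, 272, 297, 25), (198, 272, 298, 26), (200, 272, 298, 26), (202, 272, 297, 25), (204, 274, 297, 23)]
q.png [(192, 261, 298, 37), (194, 262, 298, 36), (196, 272, 298, 26), (198, 272, 298, 26), (200, 272, 298, 26), (202, 273, 297, 24), (204, 276, 297, 21)]
r.png [(192, 258
[... 4131 characters left out ...]
100 105 130 129 126 126 124 126 137 145 148 152 129 213 218 218 217 194
  152 152 154 136 154 171 124 122 125 120]
 [102 102 117 130 126 126 125 127 139 146 147 152 128 214 192 205 217 201
  152 152 153 135 155 171 119 123 126 110]
 [101 103 104 116 124 115 124 123 140 146 147 151 128 196 160 166 192 166
  152 152 153 135 155 171 119 123 111 103]
 [103 102 102 104 107 104 111 117 140 145 147 152 128 161 152 152 160 151
  152 152 153 135 154 171 119 110 104 102]
 [102 101 101 101 102 102 102 106 125 145 147 151 130 150 152 151 152 152
  152 152 153 134 148 171 122 123 117 108]
 [101 100 100 101 101 101 102 102 105 115 139 145 123 150 151 151 151 151
  151 152 153 136 153 171 122 148 149 144]]
```

In r.png the gap line between the lugs, visible in o.png, is gone. Background shows between the lug and the backed-off jaw, and the grip is down to bare spring (6.2 N), so the clamp stays shut by itself. Now I'll let the pliers spring open, lowering the tool by the reverse of the rise.

```bash
python3 -m handwheel '[[0,0,-1,0,0,0,0.56],[0,0,-1,0,0,0,0.585],[0,0,-1.2,0,0,0,0.61],[0,0,-1.2,0,0,0,0.635],[0,0,-1.3,0,0,0,0.66],[0,0,-1.3,0,0,0,0.685],[0,0,-1.3,0,0,0,0.71],[0,0,-1.3,0,0,0,0.735],[0,0,-1,0,0,0,0.75],[0,0,0,0,0,0,0.75]]' 20
python3 track.py s.png
python3 - <<'E'
from h import *
w=cv2.cvtColor(cv2.imread("pics/s.png"),cv2.COLOR_BGR2GRAY);print(w[190:212:2,250:318:2])
E
```

```text
t: 25.9
tcp_pos: [0.527, 0.0701, 0.2073]
tool_rot: [0.362, 0.932, -0.005, 0.013]
force: [0.4, -0.7, -2.3]
finger_gap: 0.75
gripper_force: 3.9
score 0.94 dpx 1.03 -0.65 pivot tool [ 7.   1.6 59.9] ref [ 7.   0.9 58.5] pivot z 0.1475
25.95 [0.52702492 0.07012791 0.20739287] [-0.4  0.5 -1.8] 0.7499682166175465 3.9129049917937664
[[128 128 128 124 132 138 137 143 144 144 143 138 130 122 125 136 142 145
  137 125 123 137 142 138 130 163 187 184 182 184 182 184 169 159]
 [103 101 111 116 130 137 138 144 145 148 148 145 122 124 123 150 150 149
  127 128 124 123 126 124 126 163 186 184 182 184 176 122 116 112]
 [100 100 103 115 132 135 138 144 144 148 131 124 123 123 125 138 150 148
  123 124 133 138 144 145 140 163 186 184 182 184 174 108 102 106]
 [ 97 101 100 104 117 135 139 143 143 148 130 143 148 148 141 140 150 148
  122 123 133 142 149 150 143 158 186 183 182 173 153 103 103 121]
 [ 96 122 122 122 118 137 139 143 144 148 131 144 149 142 138 135 132 133
  124 138 121 142 127 129 135 127 186 183 182 145 150 158 152 122]
 [111 123 122 122 119 135 138 144 144 148 131 145 145 151 133 124 126 138
  137 141 139 146 146 137 145 127 186 184 182 148 126 131 132 109]
 [117 122 123 119 119 133 133 144 144 147 130 145 145 151 128 150 150 150
  151 151 151 150 150 142 145 171 185 183 182 148 123 123 123 108]
 [107 121 123 120 118 131 138 140 146 146 132 144 144 150 127 149 150 151
  151 151 151 150 150 143 144 178 184 182 182 132 122 123 106 100]
 [101 102 110 105 101 114 118 129 135 135 135 145 144 150 128 149 150 150
  150 150 151 151 150 142 144 177 185 182 182 133 109 101 101 101]
 [100 100 100 100 101 100 101 102 105 115 126 145 146 150 127 148 150 150
  150 150 151 150 150 143 143 177 185 183 168 122 117 108 107 108]
 [102  99 100  99 100 100  99 100 101 101 101 104 113 107 102 101 106 109
  110 115 121 141 153 143 168 184 185 182 134 119 139 149 146 157]]
```

The lug pair stays 28 px (≈23.5 mm) wide with the jaws fully open, so the clamp is shut. Lifting off and starting back gently.

```bash
python3 -m handwheel '[[0,0,3,0,0,0,0.75],[0,0,6,0,0,0,0.75],[0,0,9,0,0,0,0.75],[0,0,10,0,0,0,0.75],[0,0,9,0,0,0,0.75],[-1,-3,6,0,0,0,0.75],[-2,-8,3,0,0,1,0.75],[-3,-13,0,0,0,1.5,0.75],[-4,-18,0,0,0,2,0.75],[-5,-20,0,0,0,2,0.75]]' 20
python3 -m handwheel '[[-5,-22,0,0,0,2,0.75],[-6,-25,0,0,0,2,0.75],[-6,-27,0,0,0,2,0.75],[-6,-27,0,0,0,2,0.75],[-6,-27,0,0,0,2,0.75],[-6,-27,0,0,0,2,0.75],[-6,-25,0,0,0,1,0.75],[-5,-20,0,0,0,1,0.75],[-4,-15,0,0,0,0,0.75],[-2,-10,0,0,0,0,0.75]]'
python3 -m handwheel '[[-1.5,-6,0,0,0,0,0.75],[-0.5,-2,0,0,0,0,0.75],[0,0,0,0,0,0,0.75],[0,0,0,0,0,0,0.75],[0,0,0,0,0,0,0.75],[0,0,0,0,0,0,0.75],[0,0,0,0,0,0,0.75],[0,0,0,0,0,0,0.75],[0,0,0,0,0,0,0.75],[0,0,0,0,0,0,0.75]]'
cat > cmp.py <<'E'
from h import *
import sys,pickle
h=cv2.imread("pics/h_wrist.png"); c=cal("wrist"); w=snap("wrist",sys.argv[1]); s=manip.sense()
def sh(x,y,a,b,r=12):
    t=h[y:y+b,x:x+a];m=cv2.matchTemplate(w[y-r:y+b+r,x-r:x+a+r],t,cv2.TM_CCOEFF_NORMED);_,v,_,l=cv2.minMaxLoc(m);return round(v,2),l[0]-r,l[1]-r
for n,p in dict(rivet=(262,208,42,16),ljaw=(230,196,30,30),rjaw=(302,196,28,28),lhr=(245,226,30,18),rhr=(290,228,28,18),lhm=(218,245,25,25),rhm=(318,245,25,25)).items():print(n,sh(*p))
print(s["t"],s["tcp_pos"],s["tool_rot"],np.round(s["force"],1),s["gripper_force"])
pickle.dump(c,open("wct.pkl","wb"))
g=cv2.cvtColor(w,cv2.COLOR_BGR2GRAY);P=[proj("wrist",p+[.055],c) for p in([.4411,-.2644],[.4757,-.1786],[.4429,-.157],[.4028,-.2567])];print("slot ends/corners predicted",np.round(P,1).tolist())
E
python3 cmp.py t.png
```

```text
t: 27.2
tcp_pos: [0.5115, 0.0072, 0.2532]
tool_rot: [0.308, 0.951, -0.005, 0.013]
force: [0.4, -0.2, -1.3]
finger_gap: 0.748
gripper_force: 3.9
t: 28.45
tcp_pos: [0.4596, -0.2177, 0.2533]
tool_rot: [0.191, 0.981, -0.003, 0.014]
force: [-0.0, 0.3, -2.0]
finger_gap: 0.748
gripper_force: 3.9
t: 29.7
tcp_pos: [0.458, -0.2249, 0.2534]
tool_rot: [0.191, 0.982, -0.003, 0.014]
force: [-0.3, -0.3, -1.9]
finger_gap: 0.748
gripper_force: 3.9
rivet (0.98, 2, -4)
ljaw (0.86, 2, -5)
rjaw (0.91, 2, -5)
lhr (0.96, 1, -3)
rhr (0.99, 1, -3)
lhm (0.99, 0, -2)
rhm (0.99, 1, -2)
29.75 [ 0.45801435 -0.22491824  0.25338417] [ 0.19064545  0.98155631 -0.00271207  0.01393467] [-0.2  0.3 -1.7] 3.9125348931003145
slot ends/corners predicted [[238.6, 175.1], [324.8, 175.1], [333.1, 139.6], [230.9, 139.6]]
```

The pliers are vertical in the world to within about 0.5°, since the tool tilt compensates the swing. Descending to just above the slot, then slowly in.

```bash
python3 -m handwheel '[[0,0,-6,0,0,0,0.75],[0,0,-12,0,0,0,0.75],[0,0,-15,0,0,0,0.75],[0,0,-15,0,0,0,0.75],[0,0,-12,0,0,0,0.75],[0,0,-10,0,0,0,0.75],[0,0,-6,0,0,0,0.75],[0,0,-6,0,0,0,0.75],[0,0,-5,0,0,0,0.75],[0,0,-4,0,0,0,0.75]]' 20
python3 -m handwheel '[[0,0,-3,0,0,0,0.75],[0,0,-3,0,0,0,0.75],[0,0,-3,0,0,0,0.75],[0,0,-3,0,0,0,0.75],[0,0,-3,0,0,0,0.75],[0,0,0,0,0,0,0.75],[0,0,0,0,0,0,0.75],[0,0,0,0,0,0,0.75],[0,0,0,0,0,0,0.75],[0,0,0,0,0,0,0.75]]'
python3 cmp.py u.png
```

```text
t: 31.0
tcp_pos: [0.4581, -0.225, 0.1623]
tool_rot: [0.191, 0.982, -0.003, 0.014]
force: [0.1, 0.5, -1.8]
finger_gap: 0.751
gripper_force: 3.9
t: 32.25
tcp_pos: [0.458, -0.2249, 0.1475]
tool_rot: [0.191, 0.982, -0.003, 0.014]
force: [0.6, 0.7, -1.2]
finger_gap: 0.752
gripper_force: 3.9
rivet (0.41, 9, -12)
ljaw (0.34, -7, -5)
rjaw (0.65, 1, -5)
lhr (0.97, 2, -4)
rhr (0.99, 1, -3)
lhm (1.0, 0, -2)
rhm (0.99, 1, -2)
32.3 [ 0.45805371 -0.22493052  0.14746661] [ 0.19062955  0.9815585  -0.00275167  0.0139896 ] [ 0.1 -0.7 -2.2] 3.9126885675614176
slot ends/corners predicted [[222.0, 204.6], [343.4, 204.6], [356.1, 154.8], [210.2, 154.8]]
```

The jaws have entered about 15 mm freely. Continuing down.

```bash
python3 -m handwheel '[[0,0,-4,0,0,0,0.75],[0,0,-4,0,0,0,0.75],[0,0,-4,0,0,0,0.75],[0,0,-4,0,0,0,0.75],[0,0,-3,0,0,0,0.75],[0,0,-2,0,0,0,0.75],[0,0,-2,0,0,0,0.75],[0,0,-2,0,0,0,0.75],[0,0,0,0,0,0,0.75],[0,0,0,0,0,0,0.75]]' 20
```

```text
t: 33.55
tcp_pos: [0.4581, -0.2249, 0.1225]
tool_rot: [0.191, 0.982, -0.003, 0.014]
force: [-0.0, 0.1, -2.4]
finger_gap: 0.751
gripper_force: 3.9
```

```bash
python3 -m handwheel '[[0,0,-1,0,0,0,0.75],[0,0,-1,0,0,0,0.75],[0,0,-0.5,0,0,0,0.75],[0,0,-0.5,0,0,0,0.75],[0,0,-0.5,0,0,0,0.75],[0,0,0,0,0,0,0.75],[0,0,0,0,0,0,0.75],[0,0,0,0,0,0,0.75],[0,0,0,0,0,0,0.75],[0,0,0,0,0,0,0.75]]' 20
```

```text
t: 34.8
tcp_pos: [0.4588, -0.2251, 0.1198]
tool_rot: [0.191, 0.982, -0.003, 0.015]
force: [1.1, 1.3, 5.8]
finger_gap: 0.752
gripper_force: 6.7
```

The pliers are seated on the bottom of the slot (contact force +5.8 N). Releasing, then rising clear.

```bash
python3 -m handwheel '[[0,0,0.5,0,0,0,0.76],[0,0,0.5,0,0,0,0.77],[0,0,0,0,0,0,0.79],[0,0,0,0,0,0,0.83],[0,0,0,0,0,0,0.88],[0,0,0,0,0,0,0.94],[0,0,0,0,0,0,1],[0,0,0,0,0,0,1],[0,0,0,0,0,0,1],[0,0,0,0,0,0,1]]' 20
python3 - <<'E'
from h import *
import pickle
c=cal("wrist");w=snap("wrist","v.png");s=manip.sense();print(s["tcp_pos"],s["force"],s["finger_gap"])
g=cv2.imread("pics/g_wrist.png")
def sh(x,y,a,b,r=12):
    t=g[y:y+b,x:x+a];m=cv2.matchTemplate(w[y-r:y+b+r,x-r:x+a+r],t,cv2.TM_CCOEFF_NORMED);_,v,_,l=cv2.minMaxLoc(m);return round(v,2),l[0]-r,l[1]-r
for p in((200,245,40,70),(325,245,40,70),(230,225,110,25)):print(sh(*p))
m=(w.max(2)<45).astype(np.uint8)
n,lab,st,ce=cv2.connectedComponentsWithStats(m[220:330,190:380])
for i in range(1,n):
    if st[i,4]>100:print(st[i]+[190,220,0,0,0])
E
```

```text
t: 36.05
tcp_pos: [0.4581, -0.2249, 0.1199]
tool_rot: [0.191, 0.982, -0.003, 0.014]
force: [-0.3, -0.4, -0.3]
finger_gap: 0.997
gripper_force: 0.0
[ 0.45805715 -0.22490347  0.1199275 ] [ 0.57731026 -0.43188535 -0.57816364] 0.9978093885606798
(0.98, 4, -5)
(0.98, 0, -6)
(0.92, 1, -5)
[ 205  220   75   91 2467]
[ 298  228   67   81 2190]
[371 258   9  57 367]
```

```bash
python3 -m handwheel '[[0.7,1.8,0,0,0,0,1],[0,0,5,0,0,0,1],[0,0,10,0,0,0,1],[0,0,15,0,0,0,1],[0,0,20,0,0,0,1],[0,0,25,0,0,0,1],[0,0,25,0,0,0,1],[0,0,25,0,0,0,1],[0,0,15,0,0,0,1],[0,0,0,0,0,0,1]]' 20
python3 - <<'E'
from h import *
c=cal("wrist");w=snap("wrist","w.png");s=manip.sense();print(s["t"],s["tcp_pos"],s["force"])
a=snap("scene","w_scene.png");a0=cv2.imread("pics/a_scene.png");b=snap("side","w_side.png");b0=cv2.imread("pics/a_side.png")
# marked change vs start in both fixed views: handle tips of pliers, line
for n,x,x0,bx in(("scene",a,a0,(290,218,330,262)),("side",b,b0,(270,222,300,262))):
    for k,i in(("start",x0),("end",x)):
        m=(i[bx[1]:bx[3],bx[0]:bx[2]].max(2)<45);ys,xs=np.where(m);print(n,k,len(ys),xs.mean()+bx[0],ys.mean()+bx[1],xs.min()+bx[0],xs.max()+bx[0],ys.min()+bx[1],ys.max()+bx[1])
m=(w.max(2)<45).astype(np.uint8)
n,lab,st,ce=cv2.connectedComponentsWithStats(m[120:260,180:380])
for i in range(1,n):
    if st[i,4]>40:print(st[i]+[180,120,0,0,0])
E
```

```text
t: 37.35
tcp_pos: [0.4594, -0.2236, 0.2618]
tool_rot: [0.191, 0.982, -0.004, 0.016]
force: [-0.2, -0.7, -0.1]
finger_gap: 0.998
gripper_force: 0.0
37.4 [ 0.45882021 -0.22317197  0.26069991] [ 0.09125952 -0.81356579  0.31661717]
scene start 121 308.7190082644628 237.89256198347107 302 317 222 260
scene end 115 308.69565217391306 237.73913043478262 302 317 226 258
side start 64 285.921875 238.125 284 288 227 249
side end 61 286.2295081967213 237.63934426229508 284 289 226 249
[267 156  10  11  93]
[241 173  31  32 436]
[288 173  32  31 418]
```

In both fixed views the pliers stand within a pixel of where they started, the tool is clear, and the clamp is shut. Handing in.

```bash
python3 -c "
from station import manip; print(manip.sign_off())"
```

```text
the job is handed in; nothing more can be done
None
```

I handed the job in at about 37 s of the 48 s allowed: by the force readings and wrist pictures the clamp is clicked shut, and the pliers are back upright in their slot, within a pixel of where they started. The sign-off returned no verdict.

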